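# Key and seat the humidifier's filter cartridge

### The arm

A 7-joint arm with a two-finger parallel gripper is mounted at the origin on the work surface. World frame = base frame: x ahead of the robot, y to its left, z up, the work surface at z = 0. Lengths are in m, angles in degrees, forces in N, time in s.
With the tool pointing down it reaches from about 0.4 to 0.85 m from the base axis. Payload 6.9 kg.
Tool frame: the origin (TCP) lies midway between the tips of the shut fingers; the grasp point (between the pads) lies 19 mm behind it; z points along the fingers, y is the direction in which the jaws open and shut (so a half turn about z gives the same grasp; the last joint's range is limited). The gripper opens to 85 mm and grips with 20 to 120 N. Pads are 22 mm wide; open, the fingers measure 114 mm over their backs; the gripper's body (76 mm by 85 mm) begins 54 mm behind the grasp point. The pads swing forward as they close: fully open they stand 13 mm farther back than shut.
Start: joints at [6.045, 29.078, -13.613, 85.955, 7.202, 65.827, -8.869], TCP at [0.625, -0, 0.231] pointing down, gripper open.
Joint ranges: [-176.47, 176.47], [-13.61, 117.27], [-81.72, 77.17], [0.22, 143.17], [-87.28, 267.28], [10, 112.55], [-165.47, 165.47]. Speed limits (degrees/s): [136.94, 136.94, 180, 180, 180, 180, 180].

### API

Orientations are given as [roll, pitch, yaw] about the fixed x, y, z axes, in that order (R = Rz(yaw) Ry(pitch) Rx(roll)).
In Python, from station import env, eoat, eyes gives the robot as it stands. The module is installed in compiled form; this text tells all that it offers. Calls block until the motion is done:
- env.goto(position, orientation): joint-space move of the TCP to a pose.
- env.move_linear(position, rot=None, speed=0.15, f_stop=None): straight line of the TCP; rot=None keeps the orientation; speed is the mean speed in m/s. With f_stop (N) it stops when the force on the tool has changed by that much, and returns True; else False.
- env.goto_joints(angles): joint-space move.
- eoat.release() and eoat.close_gripper(): open the fingers fully, or close them until they stop; the grip force is fixed at half the most.
- env.pause(seconds).
- env.ik(position, orientation): joint angles nearest the present ones, or None.
- env.state(): the state.
- eyes.grab_frame(name): name is "scene" or "side" or "wrist"; returns a dict with "pixels" (384x512x3 uint8, blue, green, red), "vfov" (degrees; the focal length in pixels is half the picture's height over the tangent of half this angle, whatever the lens; pixels are square), "cx", "cy" (the principal point, pixels), "rvec" (rotation vector, rad) and "tvec" (3), from world to camera coordinates, as OpenCV has them. Camera axes: x right, y down, z forward; pixel columns grow to the right and rows downward; lengths in m; the calibration is good to about 2 mm. A picture is of the moment at which its call begins. There is no depth.
A pose or a line that the arm cannot do raises env.Unreachable and nothing moves.
- env.hand_in(): hands the job in, once; it reports no verdict.
Trained networks look in a picture, given as the dict that the camera call returned (one of the last four; its "shot" number tells which), for a name from the list of things; names that differ only in an ending like _2 or _b are one class to them, and where a whole thing is asked for, a point or a joint stands for the part that bears it (a point fixed in the world has none). Each returns a list of dicts, best first, with "confidence" (0 to 1); they miss things now and then, are a little off and sometimes report something else, mostly with a low value. They report only what shows in the picture. A call takes as long as a camera call. They do not tell look-alikes from the thing itself.
- eyes.search_frame(picture, query): "bbox" ([left, top, right, bottom] in pixels, round what is visible of it).
- eyes.regions_of(picture, query): "mask" (384x512 bool, what is visible of it) and "bbox" ([left, top, right, bottom] in pixels, round what is visible of it).
- eyes.spot_point(picture, query): "uv" ([column, row] in pixels: a listed point, or the origin of a listed thing).
The state is a dict: "t": time; "joint_positions": joint angles; "qd": joint speeds; "joint_efforts": joint torques, N m; "ee_pos": TCP position; "ee_rot": TCP orientation; "wrist_force": force on the tool from outside, world axes, zero at the start; "ft_torque": the same for the moment, N m; "width": opening from 0.0 (shut) to 1.0 (fully open).
Only numpy, scipy, OpenCV 4.12 (cv2) and the standard library are available. Lean on these libraries where they do the work, as an engineer would, in place of code of your own. Each camera call takes 0.05 s, during which the arm holds its last target.

### The job

The grey filter cartridge sits loosely, still raised, in the port of the white cellar humidifier. With a fingertip, gently push its orange stub round until the notch in the flange stands over the red locating pin, then press the middle of the cartridge down until the flange is fully home, flat on the housing, and take the hand away. Do not pinch the stub or lift the cartridge, and leave everything else on the table where it stands.

Things in the scene. Friction and masses are not known exactly. Their poses are not given: they have to be found in the camera images.
- unit: White humidifier housing, fixed, 200 x 320 mm, flat deck 75 mm above the table. Origin on the table, under the middle of its round filter port (bore 22 mm wide, vertical); z up. The housing reaches 100 mm to -x, +x and -y of it, and 220 mm to +y. The seated cartridge's flange lies flat on the deck.
- pin (a point): Top of the red locating pin: a round bar 7 mm thick that lies on the deck along the housing's +x, from 56 to 90 mm from the port's axis, its rounded top 5 mm above the deck. The point lies 64 mm from the axis.
- cover: Loose grey filter cartridge, about 0.35 kg: flange 144 mm wide, 8 mm thick, flat top with a white press mark in the middle; stem in the port (1 mm play). Origin on the axis at the flange's underside; z up, +x through the notch. Starts 9 mm above the deck, turns either way against about 1 N, of slippery plastic. A rubber ring under it holds it up; 3 to 7 N on its middle pushes it down if notch is over pin, and it stays down.
- notch (a point): Middle of the notch in the flange's rim, at the height of the flange's top: a straight slot 14 mm wide, open outwards, from 54 to 72 mm from the axis (3.5 mm play each side of the pin), edged by two yellow strips. The point lies 64 mm from the axis along the cartridge's +x.
- stub (a point): Middle of the top of the orange stub: an upright round stub 16 mm thick, 10 mm high above the flange's top, 58 mm from the axis on the side opposite the notch.
- hygrometer: Bystander: brass hygrometer puck, 52 mm wide, 18 mm high, loose on the housing's deck; origin at its underside.
- corkscrew: Bystander: corkscrew lying on the table, dark wooden grip 112 mm long across its y, steel worm 95 mm along its +x, 22 mm high; origin under the middle of the grip.
- cork_pot: Bystander: open white ceramic pot, 90 mm wide, 90 mm high; origin at its underside.
- coasters: Bystander: stack of cork coasters, 94 mm wide, 30 mm high; origin at its underside.
- wine: Bystander: full green wine bottle, 74 mm wide, 290 mm high; origin at its underside.
- stopper_jar: Bystander: amber jar with a steel cap, 70 mm wide, 85 mm high; origin at its underside.
Things that resemble listed ones, but are neither listed nor needed, are in the scene too. Leave any pink or purple look-alike of the cover alone.

How it is judged (in metres and radians):
At the end, for the whole second after the job is handed in: The cartridge is at rest with its flange's underside within 2 mm of the deck, level to 2 degrees, and the notch over the pin (their points within 6 mm of one another seen from above) (z of cover in the frame of unit below 0.077 m and angle between cover's own z axis and vertical below 0.035 rad and horizontal distance between notch and pin below 0.006 m and linear speed of cover below 0.02 m/s); the robot touches nothing.
It fails at once if the cartridge is lifted more than 6 mm above its starting height (z of cover in the frame of unit above 0.09 m).
It fails at once if the cartridge's stub is pinched or forced (more than 15 N on it) (contact force between the fingers and cover_c0 above 15 N).
It fails at once if a bystander is moved more than 15 mm (distance of any of hygrometer, corkscrew, cork_pot, coasters, wine, stopper_jar from where it was at the start of the episode above 0.015 m).
It also fails if it takes over 64 s, if anything falls off the work surface, if the arm or the gripper's body presses on something with over 40 N, if the wrist force passes 120 N, or if a joint passes its speed limit or range.

## Working session

There is one attempt and no reset: what is moved stays moved. The work goes in short steps, each a Python script; the robot and the scene stay as the last script left them, time stands still between calls to the robot, and variables do not carry over. Pictures are saved under pics/ and viewed, and the job is handed in when it is done.

```bash
mkdir -p pics
cat > h.py <<'E'
import numpy as np, cv2
from station import env, eoat, eyes
def K(p):
    f=p["pixels"].shape[0]/2/np.tan(np.radians(p["vfov"])/2)
    return np.array([[f,0,p["cx"]],[0,f,p["cy"]],[0,0,1]])
def onplane(p,uv,z):
    R,_=cv2.Rodrigues(np.array(p["rvec"],float)); t=np.array(p["tvec"],float).ravel()
    d=R.T@np.linalg.inv(K(p))@np.array([uv[0],uv[1],1.]); c=-R.T@t
    return c+d*(z-c[2])/d[2]
def proj(p,X):
    q,_=cv2.projectPoints(np.array(X,float).reshape(-1,1,3),np.array(p["rvec"],float),np.array(p["tvec"],float),K(p),None); return q.reshape(-1,2)
def save(p,n,s=1.5): cv2.imwrite(f"pics/{n}.png",cv2.resize(p["pixels"],None,fx=s,fy=s,interpolation=cv2.INTER_CUBIC))
E
python3 - <<'E'
from h import *
for n in ["scene","side","wrist"]:
    p=eyes.grab_frame(n); save(p,n+"0")
    print(n,p["vfov"],p["cx"],p["cy"],np.round(p["rvec"],3),np.round(p["tvec"],3), p.keys())
    for q in ["unit","pin","cover","notch","stub"]:
        for d in eyes.spot_point(p,q)[:3]:
            z={"unit":0,"pin":.08,"cover":.084,"notch":.092,"stub":.102}[q]
            print(q,np.round(d["uv"],1),round(d["confidence"],2),np.round(onplane(p,d["uv"],z),4))
print(env.state())
E
```

```text
scene 46.505389791816235 258.6499164609036 192.29319361100931 [ 1.977  1.526 -0.565] [-0.127 -0.306  1.656] dict_keys(['pixels', 'vfov', 'cx', 'cy', 'rvec', 'tvec', 'shot'])
unit [221.7 237.9] 0.57 [ 0.569  -0.1293  0.    ]
unit [243.  222.8] 0.51 [ 0.5314 -0.058   0.    ]
pin [221.2 236.3] 0.61 [ 0.6213 -0.1378  0.08  ]
cover [224.  218.5] 0.97 [ 0.568  -0.1187  0.084 ]
cover [187.7 165.4] 0.94 [ 0.3425 -0.1818  0.084 ]
cover [285.9 152.7] 0.8 [0.3613 0.121  0.084 ]
notch [242.  222.6] 0.94 [ 0.5997 -0.0763  0.092 ]
notch [301.6 148.1] 0.58 [0.3614 0.1715 0.092 ]
notch [212.7 166.1] 0.57 [ 0.3717 -0.1108  0.092 ]
stub [199.8 209.4] 0.73 [ 0.5354 -0.1776  0.102 ]
stub [172.2 159.5] 0.71 [ 0.325  -0.2236  0.102 ]
side 50.249764423395554 255.3860531436451 191.98376532020885 [ 2.35  -0.715  0.273] [-0.416  0.275  1.15 ] dict_keys(['pixels', 'vfov', 'cx', 'cy', 'rvec', 'tvec', 'shot'])
unit [293.2 226.1] 0.68 [ 0.568  -0.1155  0.    ]
unit [369.8 260. ] 0.17 [ 0.6826 -0.3407  0.    ]
pin [317.9 204.3] 0.86 [ 0.6407 -0.1346  0.08  ]
cover [296.  211.1] 0.79 [ 0.5666 -0.1205  0.084 ]
cover
[... 825 characters left out ...]
]
{'t': 0.9, 'joint_positions': array([  6.04674214,  29.07510834, -13.613124  ,  85.95534159,
         7.20037536,  65.82754193,  -8.86896818]), 'qd': array([-0.04840413, -0.02452083, -0.0376285 ,  0.13037049, -0.01740892,
        0.0017929 , -0.07923967]), 'joint_efforts': array([ 5.65295359e-04, -6.20346951e+01, -2.18483247e+00, -2.49962658e+01,
        1.38582275e-02,  2.08877049e-03, -5.00712474e-05]), 'ee_pos': array([ 6.24983670e-01, -4.18384010e-05,  2.31300576e-01]), 'ee_rot': array([-1.79999918e+02, -1.57258255e-03,  8.99960390e+01]), 'wrist_force': array([ 0.52049847, -0.6432568 ,  0.19665855]), 'ft_torque': array([0.03257286, 0.00859444, 0.03360264]), 'width': 1.0009381052118265}
```

View pics/scene0.png

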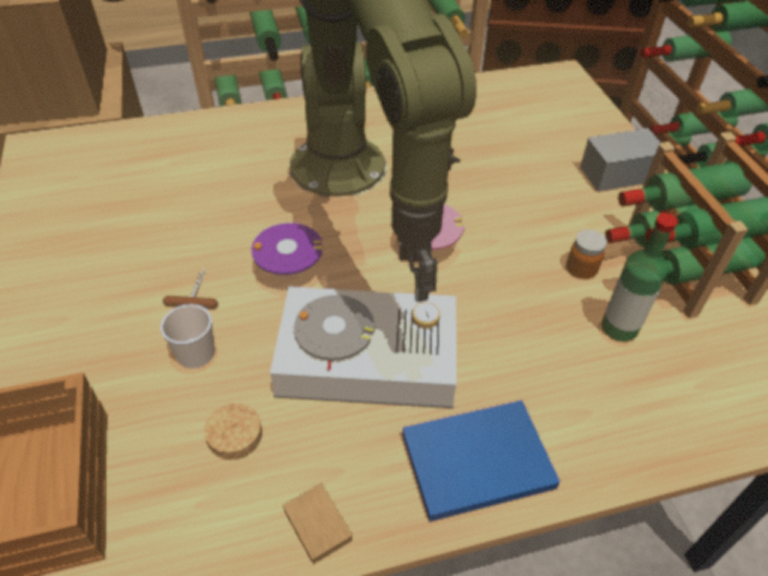

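View pics/side0.png

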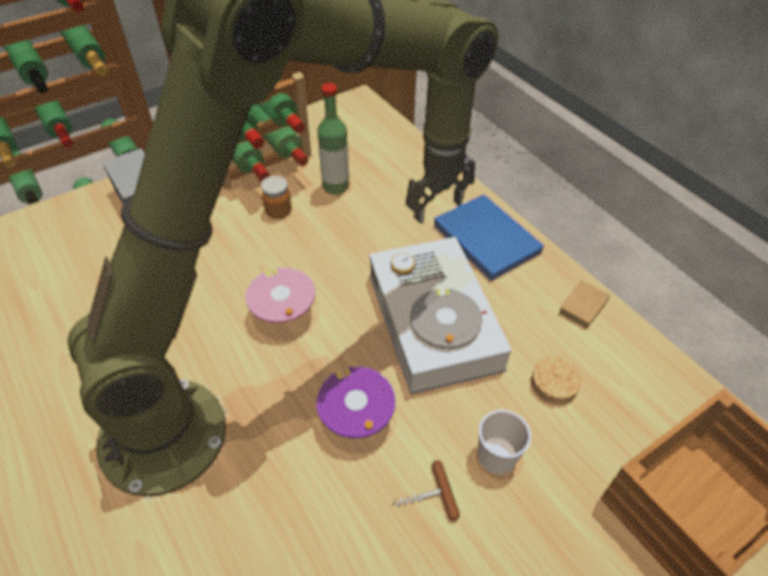

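View pics/wrist0.png

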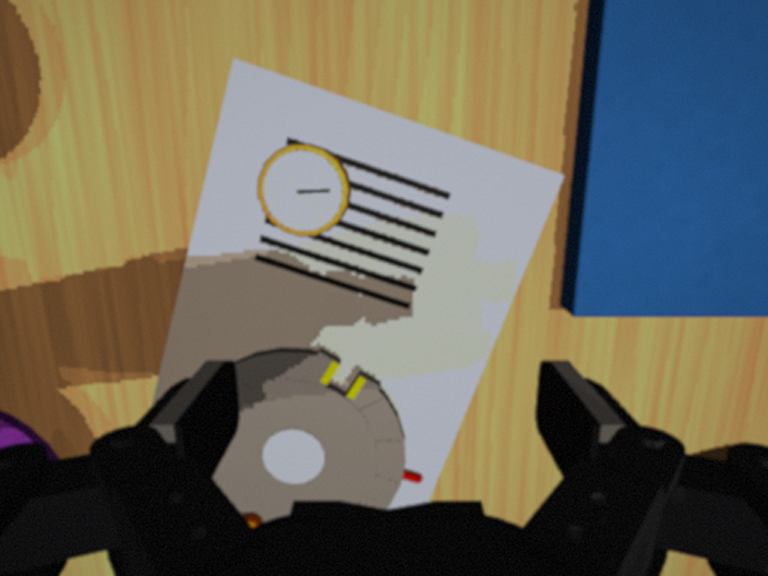

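The scene view shows the grey cartridge on the white unit at about (335,327), with its notch on the right at (367,332), the red pin at (330,365) and the stub at (304,314). The pink and purple discs are look-alikes. The notch has to turn about 70° clockwise. I'll centre the wrist camera over the cartridge for a precise measurement.

Run:
```python
from h import *
p=eyes.grab_frame("wrist"); R,_=cv2.Rodrigues(np.array(p["rvec"])); c=-R.T@np.array(p["tvec"]); s=env.state()
print("cam",c, "axis",R[2]); 
hit=onplane(p,(p["cx"],p["cy"]),0.09); off=hit-s["ee_pos"]; print(off)
env.goto([0.57-off[0],-0.125-off[1],0.231],[180,0,90])
p=eyes.grab_frame("wrist"); save(p,"wrist1")
np.savez("w1.npz",**p)
for q in ["unit","pin","cover","notch","stub","hygrometer"]:
    for d in eyes.spot_point(p,q)[:3]:
        z={"unit":0,"pin":.08,"cover":.084,"notch":.092,"stub":.102,"hygrometer":.075}[q]
        print(q,np.round(d["uv"],1),round(d["confidence"],2),np.round(onplane(p,d["uv"],z),4))
print(env.state()["t"],env.state()["wrist_force"])
```

```text
cam [0.62415872 0.06403435 0.37473904] axis [-0.0011722  -0.25782186 -0.96619176]
[-0.00117569 -0.01190824 -0.14129422]
pin [315.7 210.1] 0.69 [ 0.624  -0.1471  0.08  ]
cover [248.2 187.2] 0.73 [ 0.5611 -0.1238  0.084 ]
cover [ 10.5 229.7] 0.62 [ 0.3375 -0.1645  0.084 ]
notch [  4.7 168. ] 0.93 [ 0.3501 -0.1042  0.092 ]
notch [290.9 129.1] 0.85 [ 0.5978 -0.0714  0.092 ]
notch [316.1 205. ] 0.57 [ 0.6219 -0.1384  0.092 ]
stub [218.  244.2] 0.6 [ 0.5343 -0.1716  0.102 ]
1.8667 [ 0.67598466 -0.13657224  0.07328406]
```

View pics/wrist1.png

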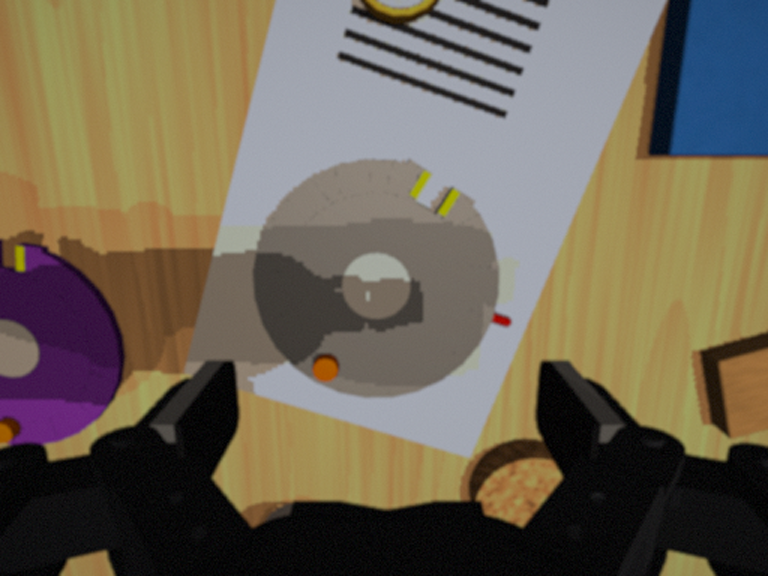

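The view shows the press mark at about (376,286), notch (435,192), stub (325,367) and pin end (502,320) in this 1.5x picture.

Run:
```python
from h import *
d=np.load("w1.npz"); p={k:d[k] for k in d}
P=lambda u,v,z: onplane(p,(u/1.5,v/1.5),z)
hsv=cv2.cvtColor(p["pixels"],cv2.COLOR_BGR2HSV)
def blob(m,box):
    M=np.zeros(m.shape,bool); a,b,c,e=box; M[b:e,a:c]=True; ys,xs=np.where(m&M); return xs.mean(),ys.mean(),len(xs)
H,S,V=[hsv[...,i].astype(int) for i in range(3)]
red=((H<6)|(H>172))&(S>150)&(V>60); org=(H>6)&(H<18)&(S>180)&(V>80); yel=(H>22)&(H<35)&(S>130)
r=blob(red,(320,200,350,225)); o=blob(org,(200,230,235,260)); y=blob(yel,(265,105,315,150))
print(r,o,y)
r=onplane(p,r[:2],.08);o=onplane(p,o[:2],.1);y=onplane(p,y[:2],.092)
m=P(376.5,286,.092); print("mark",m,"red",r,"stub",o,"notch",y)
mid=o[:2]+(y-o)[:2]*58/122
print("mid stub/notch",mid)
# disc outline extremes by eye
for a,b in [((253,270),(500,270)),((376,157),(376,398))]:
    print(P(*a,.092),P(*b,.092))
for c in (m[:2],mid): 
    ang=lambda q: np.degrees(np.arctan2(*(q[:2]-c)[::-1])); print("ang red",ang(r),"notch",ang(y),"stub",ang(o), [np.linalg.norm(q[:2]-c) for q in (r,y,o)])
# unit edges
a,b=P(275,0,.075),P(205,297,.075); print("left edge dir",np.degrees(np.arctan2(*(a-b)[:2][::-1]))-90)
a,b=P(665,5,.075),P(475,455,.075); print("right edge dir",np.degrees(np.arctan2(*(a-b)[:2][::-1]))-90)
a,b=P(253,382,.075),P(468,456,.075);print("bottom", np.degrees(np.arctan2(*(b-a)[:2][::-1])),a,b,b-a)
```

```text
(np.float64(333.8679245283019), np.float64(212.9811320754717), 53) (np.float64(216.64840182648402), np.float64(245.23287671232876), 219) (np.float64(290.03333333333336), np.float64(129.16190476190476), 210)
mark [ 0.56381282 -0.12497528  0.092     ] red [ 0.64113024 -0.1499921   0.08      ] stub [ 0.53274185 -0.17351402  0.1       ] notch [ 0.59709222 -0.07144983  0.092     ]
mid stub/notch [ 0.56333465 -0.1249917 ]
[ 0.49171418 -0.11514681  0.092     ] [ 0.63603728 -0.11545745  0.092     ]
[ 0.56409415 -0.05141226  0.092     ] [ 0.56294919 -0.19764022  0.092     ]
ang red -17.929507009683142 notch 58.12875689035614 stub -122.62441068862908 [np.float64(0.0812639183817826), np.float64(0.0630277057412264), np.float64(0.05763171925743145)]
ang red -17.815333824401012 notch 57.76901447269277 stub -122.23098552730727 [np.float64(0.0817139751518874), np.float64(0.06329538308795048), np.float64(0.05736144092345513)]
left edge dir -17.917554870526317
right edge dir -18.13968164357017
bottom -21.1978437390768 [ 0.48157095 -0.19476015  0.075     ] [ 0.62541978 -0.25054921  0.075     ] [ 0.14384883 -0.05578906  0.        ]
```

```bash
cat >> h.py <<'E'
C=np.array([0.5636,-0.125]); PIN=-18.0
def pose(th,off=19.0,z=0.0965):
    a=np.radians(th); s=C+0.058*np.array([np.cos(a),np.sin(a)]); d=np.array([np.sin(a),-np.cos(a)])
    return [*(s-d*off/1000),z],[180,0,th-90]
E
python3 - <<'E'
from h import *
for th in range(254,160,-8):
    q=env.ik(*pose(th)); print(th,None if q is None else np.round(q,0))
a,o=pose(252,z=0.16)
eoat.close_gripper()
env.goto(a,o); print(env.state()["t"],env.state()["ee_pos"],env.state()["width"],env.state()["wrist_force"])
p=eyes.grab_frame("wrist"); save(p,"w2",1); p=eyes.grab_frame("side"); save(p,"s2",1.5)
print(env.state()["joint_positions"])
E
```

```text
254 [ 34.  36. -29. 100.  22.  49.  69.]
246 [ 33.  35. -27. 102.  20.  48.  63.]
238 [ 32.  34. -24. 103.  19.  47.  56.]
230 [ 30.  33. -22. 104.  17.  46.  50.]
222 [ 29.  33. -20. 106.  15.  45.  43.]
214 [ 28.  32. -18. 107.  14.  44.  36.]
206 [ 26.  31. -17. 108.  13.  43.  28.]
198 [ 25.  30. -15. 109.  11.  42.  21.]
190 [ 23.  30. -14. 110.  10.  41.  14.]
182 [ 22.  29. -12. 111.   9.  41.   6.]
174 [ 20.  29. -10. 112.   8.  40.  -1.]
166 [ 18.  29.  -9. 112.   7.  40.  -9.]
3.725 [ 0.56397003 -0.1857645   0.16025569] 0.0021804280439103423 [ 0.83047707 -0.60461415  0.62288551]
[ 34.47791401  31.80618852 -29.72441772  96.52521533  18.26473633
  56.50326236  70.25232074]
```

View pics/w2.png

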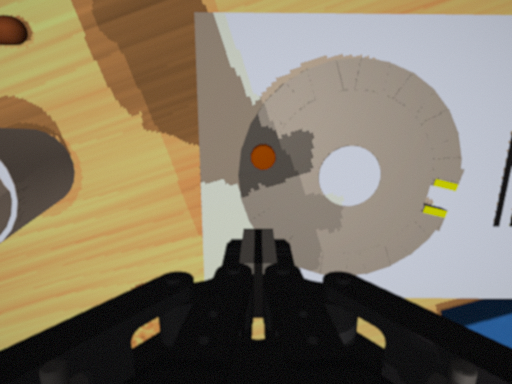

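View pics/s2.png

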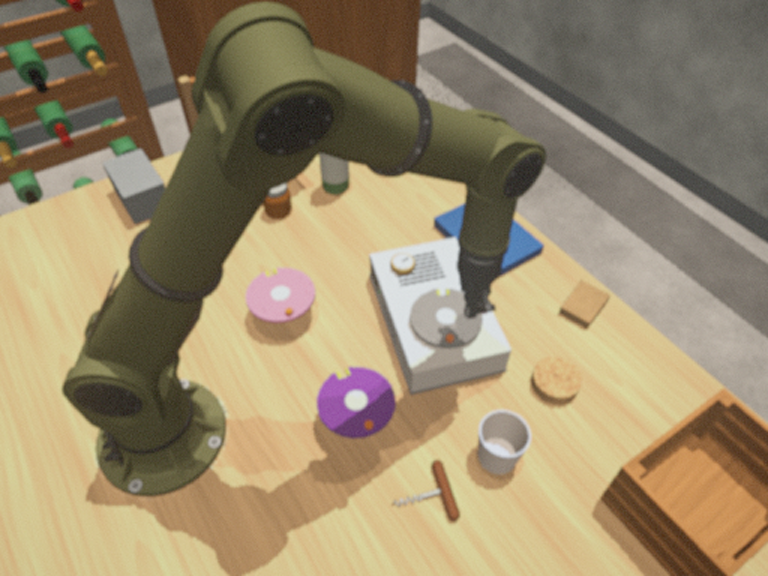

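The shut fingertips stand behind the orange stub (wrist picture: tip at (258,240), stub at (262,157)), with a clear path between them. I'll lower to stub height and push along the arc.

Run:
```python
from h import *
a,o=pose(252)
print("down",env.move_linear(a,o,speed=0.05,f_stop=2.5),env.state()["ee_pos"],env.state()["wrist_force"])
p=eyes.grab_frame("wrist"); save(p,"w3",1)
for th in np.arange(248,215,-4):
    a,o=pose(th); r=env.move_linear(a,o,speed=0.03,f_stop=6); s=env.state()
    print(th,r,np.round(s["ee_pos"]-a,4),np.round(s["wrist_force"],2),round(s["t"],2))
    if r: break
p=eyes.grab_frame("wrist"); save(p,"w4",1)
```

```text
down False [ 0.56397718 -0.18605636  0.09684766] [ 0.36396169 -0.71874206  0.22825871]
248 False [ 0.0001 -0.      0.0003] [ 0.58 -0.12  1.  ] 5.58
244 False [ 0.0002 -0.      0.0001] [ 0.72 -0.04 -0.35] 5.88
240 False [ 0.0002 -0.      0.0001] [ 0.24 -0.8   1.17] 6.17
236 False [ 0.0002 -0.      0.0001] [-0.08  0.39 -0.22] 6.46
232 False [ 0.0002 -0.      0.    ] [ 0.12 -0.87 -0.07] 6.75
228 False [0.0001 0.     0.    ] [-0.93  0.28  1.05] 7.04
224 False [0.0001 0.     0.    ] [ 0.34  0.23 -1.09] 7.33
220 False [0.0001 0.     0.    ] [0.14 0.02 0.27] 7.62
216 False [0.0001 0.     0.    ] [-0.77 -0.22  0.01] 7.92
```

View pics/w3.png

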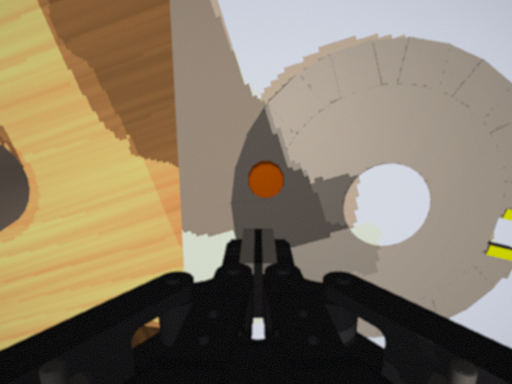

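View pics/w4.png

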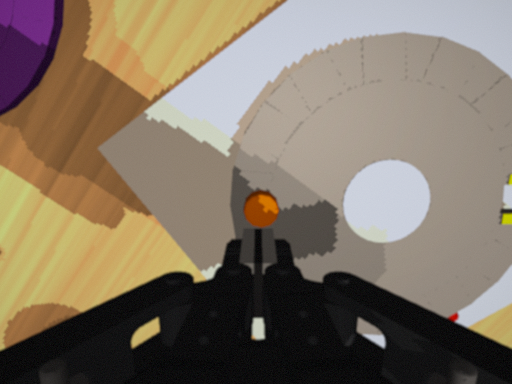

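The stub now sits against the fingertip (stub at (262,209), tip at (258,232)) and the cartridge has turned with little force. I'll continue to just short of the goal and measure.

```bash
cat >> h.py <<'E'
def ang(q,c=None):
    c=C if c is None else c
    return np.degrees(np.arctan2(q[1]-c[1],q[0]-c[0]))
def centroid(p,col,near,z,r=22,it=1):
    hsv=cv2.cvtColor(p["pixels"],cv2.COLOR_BGR2HSV); H,S,V=[hsv[...,i].astype(int) for i in range(3)]
    m={"red":((H<6)|(H>172))&(S>150)&(V>60),"org":(H>6)&(H<18)&(S>180)&(V>80),"yel":(H>20)&(H<36)&(S>130)}[col]
    u=proj(p,near)[0]; yy,xx=np.mgrid[:384,:512]; m=m&(np.hypot(xx-u[0],yy-u[1])<r); ys,xs=np.where(m)
    return (onplane(p,(xs.mean(),ys.mean()),z),len(xs)) if len(xs) else (None,0)
E
python3 - <<'E'
from h import *
for th in np.arange(212,165,-4):
    a,o=pose(th); r=env.move_linear(a,o,speed=0.03,f_stop=6); s=env.state()
    print(th,r,np.round(s["wrist_force"],2),round(s["t"],2))
    if r: break
p=eyes.grab_frame("wrist"); save(p,"w5",1.5); np.savez("w5.npz",**p)
for q in ["pin","notch","stub","cover"]:
    z={"pin":.08,"cover":.084,"notch":.092,"stub":.102}[q]
    for d in eyes.spot_point(p,q)[:2]:
        X=onplane(p,d["uv"],z); print(q,np.round(d["uv"],1),round(d["confidence"],2),np.round(X,4),ang(X))
p=eyes.grab_frame("scene"); save(p,"sc5",1.5)
p=eyes.grab_frame("side"); save(p,"si5",1.5)
E
```

```text
212 False [-0.09 -0.    0.18] 8.26
208 False [-0.03  0.26  0.35] 8.55
204 False [ 0.21 -0.09 -0.31] 8.84
200 False [-0.3   0.04 -0.18] 9.13
196 False [-0.42 -0.16 -0.52] 9.43
192 False [ 0.89 -0.18  0.99] 9.72
188 False [-0.06  0.06  0.44] 10.01
184 False [-0.01 -0.7  -0.03] 10.3
180 False [-0.88  0.52 -0.07] 10.59
176 False [ 0.52 -0.14 -0.81] 10.88
172 False [-1.1  -0.56 -0.64] 11.18
168 False [-0.89 -0.24 -0.23] 11.47
pin [501.6 207.1] 0.77 [ 0.6257 -0.1443  0.08  ] -17.236355344919684
stub [259.5 208.2] 0.65 [ 0.5069 -0.1127  0.102 ] 167.77450954704832
cover [374.3 194.3] 0.8 [ 0.5622 -0.123   0.084 ] 124.59211670735857
cover [258.1 209.9] 0.23 [ 0.5049 -0.1192  0.084 ] 174.31702634390484
```

View pics/w5.png

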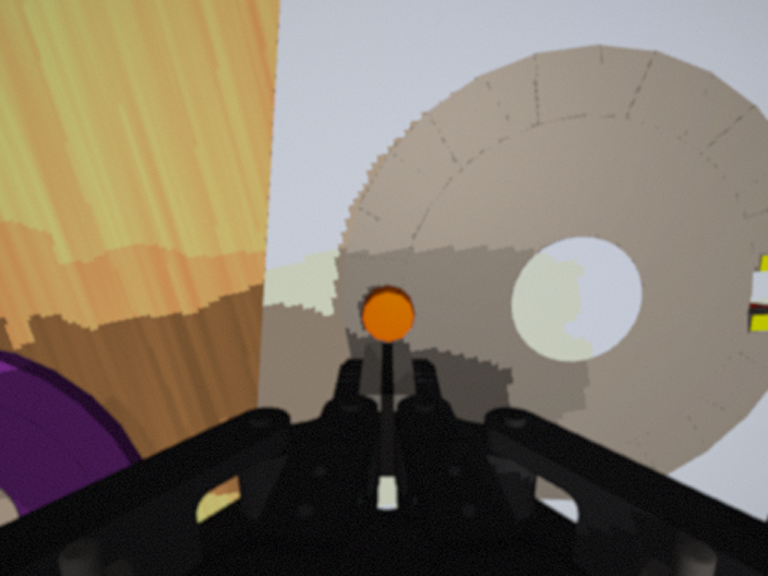

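View pics/si5.png

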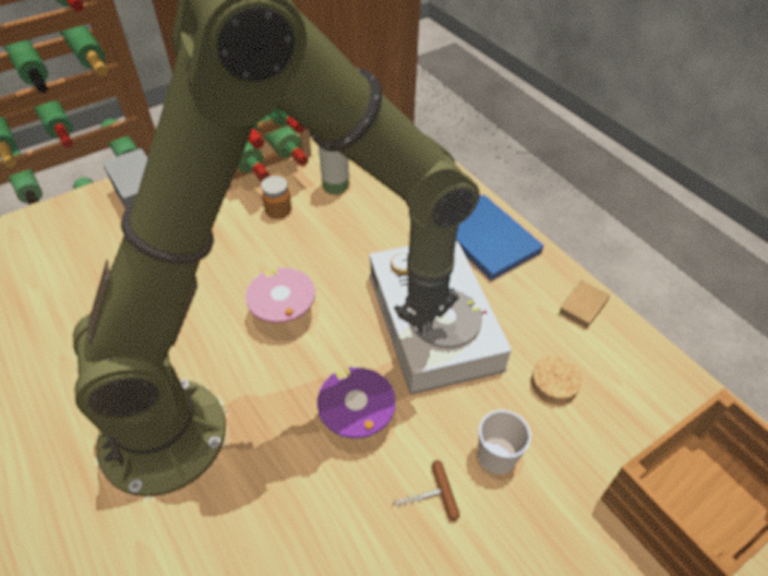

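The stub follows the command (measured 167.8°, commanded 168°), and the pin's red already shows in the slot at (755,308). I'll push to 162°, back off, lift and look from above.

Run:
```python
from h import *
for th in [165,163.5,162]:
    a,o=pose(th); r=env.move_linear(a,o,speed=0.015,f_stop=6)
a,o=pose(162,off=26); env.move_linear(a,o,speed=0.04)
a,o=pose(162,off=26,z=0.15); env.move_linear(a,o,speed=0.1)
env.goto([0.575,-0.107,0.231],[180,0,90])
p=eyes.grab_frame("wrist"); save(p,"w6",1.5); np.savez("w6.npz",**p)
for q in ["pin","notch","stub","cover"]:
    z={"pin":.08,"cover":.084,"notch":.092,"stub":.102}[q]
    for d in eyes.spot_point(p,q)[:2]:
        X=onplane(p,d["uv"],z); print(q,np.round(d["uv"],1),round(d["confidence"],2),np.round(X,4),ang(X))
for col,z,near in [("org",.1,pose(162,0,.1)[0]),("yel",.092,[.5636+.061,-.125-.02,.092]),("red",.08,[.5636+.074,-.125-.024,.08])]:
    X,n=centroid(p,col,near,z); print(col,X,n,X is not None and ang(X))
print(env.state()["t"],env.state()["wrist_force"])
```

```text
pin [315.9 216.6] 0.7 [ 0.628  -0.1459  0.08  ] -18.02380495572508
notch [312.6 215.6] 0.84 [ 0.6228 -0.1408  0.092 ] -14.933991129153142
stub [179.1 178.2] 0.63 [ 0.5074 -0.1041  0.102 ] 159.62063297561613
cover [  4.7 234.6] 0.87 [ 0.3355 -0.1625  0.084 ] -170.66132545392483
org [ 0.50723836 -0.10799518  0.1       ] 246 163.2109552320714
yel [ 0.6236827  -0.14078028  0.092     ] 195 -14.715945325577373
red [ 0.63179966 -0.14686744  0.08      ] 154 -17.777855950611073
14.4833 [0.00377525 0.68591934 0.04328535]
```

View pics/w6.png

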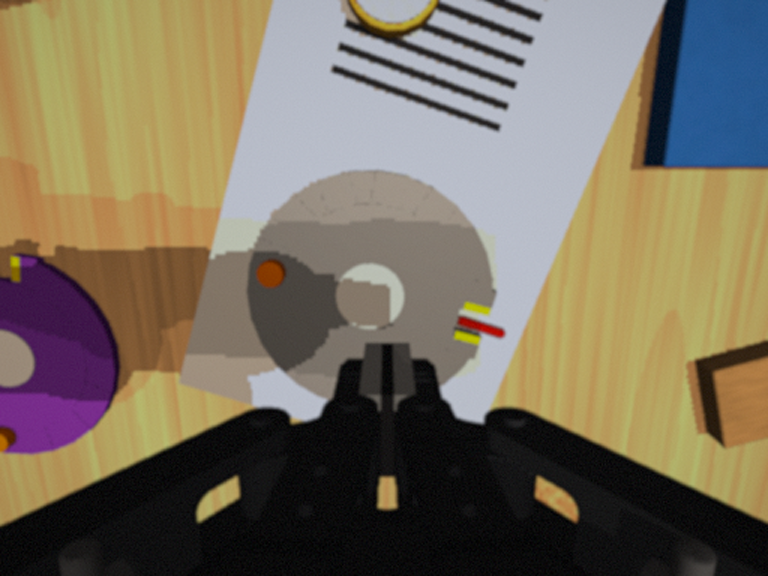

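The stub is at about (270,273) and the pin lies in the slot between the yellow strips at (480,326). The notch still measures 2–3° short of the pin's direction, which is close to the play limit. I'll nudge it about 2.5° further.

Run:
```python
from h import *
env.goto(*pose(162,off=26,z=0.15))
env.move_linear(*pose(162,off=26),speed=0.08,f_stop=3)
for th in [162,160.7,159.5]:
    a,o=pose(th); print(env.move_linear(a,o,speed=0.015,f_stop=6),env.state()["wrist_force"])
env.move_linear(*pose(159.5,off=26),speed=0.04)
env.move_linear(*pose(159.5,off=26,z=0.15),speed=0.1)
env.goto([0.595,-0.130,0.231],[180,0,90])
p=eyes.grab_frame("wrist"); save(p,"w7",1.5); np.savez("w7.npz",**p)
o,_=centroid(p,"org",pose(160,0,.1)[0],.1);y,_=centroid(p,"yel",[.5636+.061,-.125-.02,.092],.092);r,_=centroid(p,"red",[.5636+.074,-.125-.024,.08],.08)
print(o,y,r,"notch dir",ang(y,o)); c=o+(y-o)*58/122; n=np.array([np.sin(np.radians(18)),np.cos(np.radians(18))])
print("c",c,"lat notch",n@(y-r)[:2],"lat c",n@(c-r)[:2])
print(env.state()["t"])
```

```text
False [ 0.04972132 -0.57513874  0.52244373]
False [0.00663006 0.07108207 0.41865446]
False [-0.10204194 -0.52011632  0.06603361]
[ 0.50837904 -0.10562481  0.1       ] [ 0.62304037 -0.14300306  0.092     ] [ 0.63231143 -0.14705959  0.08      ] notch dir -18.055362929665968
c [ 0.56289016 -0.1233948   0.09619672] lat notch 0.000993075717828237 lat c 0.0010542070314192864
18.5667
```

View pics/w7.png

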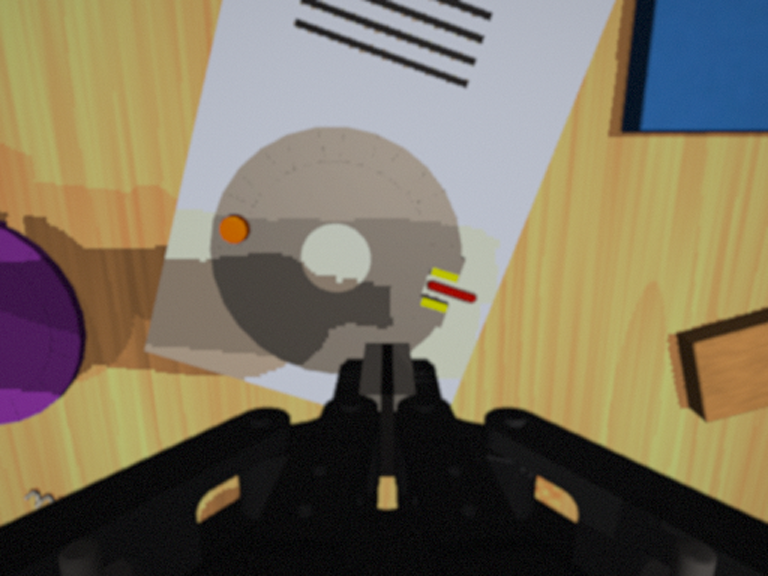

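The notch direction is now -18.1° against the pin's -18°, with the red pin between the strips. I'll press the middle.

Run:
```python
from h import *
c=[0.5633,-0.1242]
env.goto([*c,0.13],[180,0,90])
env.move_linear([*c,0.096],speed=0.05,f_stop=4)
for z in [0.092,.090,.088,.086,.0845,.083,.082]:
    r=env.move_linear([*c,z],speed=0.02,f_stop=12); s=env.state(); print(z,r,np.round(s["ee_pos"],4),np.round(s["wrist_force"],2))
    if r: break
env.pause(0.3); s=env.state(); print(np.round(s["ee_pos"],4),s["wrist_force"])
env.move_linear([*c,0.14],speed=0.06)
env.goto([0.595,-0.130,0.231],[180,0,90])
p=eyes.grab_frame("wrist"); save(p,"w8",1.5); np.savez("w8.npz",**p)
for z in (.083,.092):
    o,_=centroid(p,"org",pose(160,0,z+.008)[0],z+.008);y,_=centroid(p,"yel",[.5636+.061,-.125-.02,z],z)
    print(z,o,y,np.linalg.norm((y-o)[:2]),"notch dir",ang(y,o))
p=eyes.grab_frame("side"); save(p,"si8",1.5)
print(env.state()["t"])
```

```text
0.092 False [ 0.5633 -0.1242  0.092 ] [ 1.11 -0.64  0.48]
0.09 False [ 0.5633 -0.1242  0.0901] [-1.08  0.09  2.03]
0.088 False [ 0.5633 -0.1242  0.088 ] [-0.59  0.05  2.59]
0.086 False [ 0.5633 -0.1242  0.086 ] [0.44 0.32 2.79]
0.0845 False [ 0.5633 -0.1242  0.0845] [-0.51 -0.5   3.3 ]
0.083 False [ 0.5633 -0.1242  0.0831] [-1.97  0.24  4.87]
0.082 False [ 0.5634 -0.1242  0.0831] [-4.07  0.8  13.38]
[ 0.5633 -0.1242  0.0831] [-3.98707173  1.58842109 13.64652523]
0.083 [ 0.50819662 -0.10612254  0.091     ] [ 0.62303902 -0.14313172  0.083     ] 0.12065843531288328 notch dir -17.862084681395412
0.092 [ 0.51092883 -0.1048485   0.1       ] [ 0.62215431 -0.14075115  0.092     ] 0.11687645755969209 notch dir -17.889645328983104
23.7417
```

View pics/w8.png

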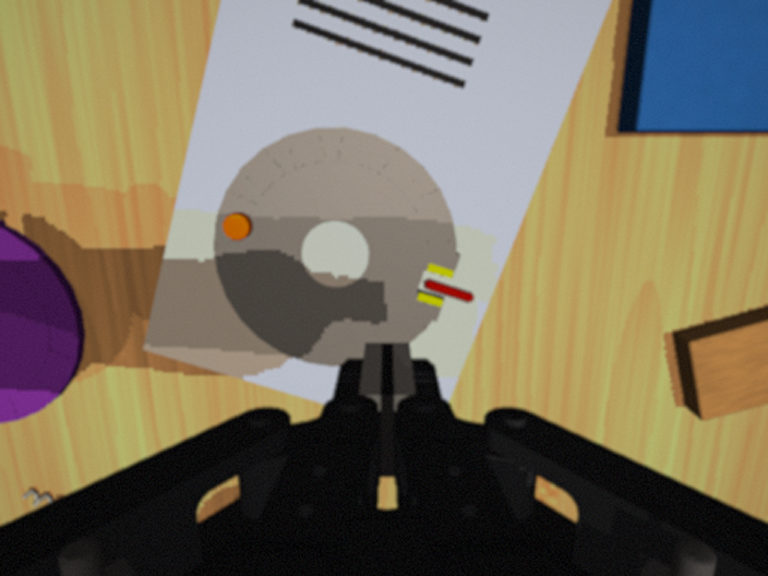

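View pics/si8.png

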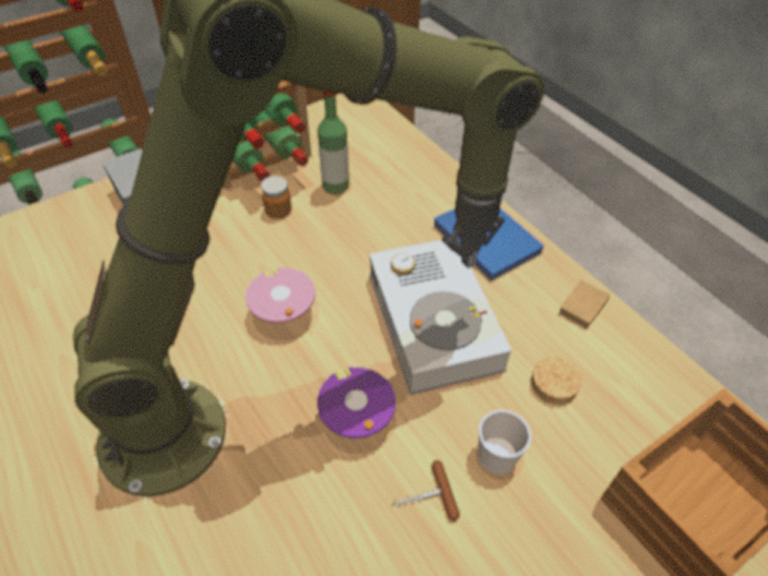

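The flange hit a firm stop with the fingertip at z = 0.0831 (seated top is 0.083). In the pictures the disc has dropped and stayed down, with the pin in the slot at (448,291). The bystanders stand where they were, and the hand is clear.

Run:
```python
from h import *
print(env.state()["wrist_force"],env.state()["t"]); env.hand_in()
```

```text
[-0.35158544  0.15250256 -0.09880003] 23.7417
the job is handed in; nothing more can be done
```

The cartridge is seated with its notch over the pin, and I handed the job in at 23.7 s. `hand_in` reports no verdict, so this rests on my own checks.

**What I did:** I pushed the orange stub round about 76° clockwise with the shut fingertips. It took one extra nudge, because the first stop measured 2–3° short of the pin. I then pressed the middle of the cartridge down and lifted the hand clear.

**Last checks:**
- **Notch:** it pointed at -17.9°, and the pin at -18°. Before pressing, the sideways offset between them measured about 1 mm.
- **Height:** pressing took 2–5 N on the way down, then met a hard stop (13–14 N) with the fingertip at z = 0.0831, against 0.083 for a fully seated flange. The spacing of stub and notch in the picture afterwards fits the seated height and not the raised one. I did not measure tilt separately.
- **Forces:** no push reached the 6 N stop limit. The wrist force was back near zero with the hand clear.
- **Bystanders:** by eye, none had moved in the last side picture. I did not measure their positions.

No check failed. The only disagreement was among the first position estimates: the scene and side cameras put the cartridge 4–7 mm from the wrist camera's position, and I used the wrist camera.

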